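# Put a jar under vacuum

### The arm

A 6-joint arm with a two-finger parallel gripper is mounted at the origin on the work surface. World frame = base frame: x ahead of the robot, y to its left, z up, the work surface at z = 0. Lengths are in mm, angles in rad, forces in N, time in s.
With the tool pointing down it reaches from about 375 to 975 mm from the base axis. Payload 3.8 kg.
Tool frame: the origin (TCP) lies on the mounting face of the last link; the fingertips stand 173 mm ahead of it and the grasp point (between the pads) lies 155 mm ahead of it (manip.grasp_offset is the distance from the TCP to the grasp point, in mm); z points along the fingers, y is the direction in which the jaws open and shut (so a half turn about z gives the same grasp; the last joint's range is limited). The gripper opens to 85 mm and grips with 20 to 120 N. Pads are 22 mm wide; open, the fingers measure 114 mm over their backs; the gripper's body (76 mm by 85 mm) begins 54 mm behind the grasp point. The pads swing forward as they close: fully open they stand 13 mm farther back than shut.
Start: joints at [1.147, 0.264, 1.604, -0, 1.274, -0.037], TCP at [254.626, 625.128, 404.68] pointing down, gripper open.
Joint ranges: [-2.63, 2.63], [-0.94, 2.18], [0.31, 2.57], [-1.31, 4.45], [0, 2.66], [-2.55, 2.55]. Speed limits (rad/s): [2.57, 2.57, 3.14, 3.14, 3.14, 3.14].

### API

Orientations are given as a 3x3 rotation matrix whose columns are the frame's x, y, z axes.
In Python, from bench import manip gives the robot as it stands. The module is installed in compiled form; this text tells all that it offers.
- The arm moves only by the tool servo_tool, never from a script. Its argument "steps" is a list of rows, each an object with "jaw": the opening in per cent of the stroke, from 0 (shut) to 100 (fully open); "linear": the shift along the world's x, y, z as a fraction of full scale, a list of three; "rot": the turn, a rotation vector about the world's x, y, z as a fraction of full scale, a list of three. A call has 1 to 20 rows; each row shifts and turns the commanded pose from where the row before left it; what a row does not reach is not made up. Full scale, the value 1, is 50 mm for a shift and 30 degrees for a turn. A row lasts 1/8 s, in which the tool goes at most 62.5 mm and 10.7 degrees, less where a joint would pass 70% of its speed; a pose out of reach is approached as far as the arm can. A call with a number of a shift or a turn outside -1 to 1 is refused whole. A call with a gripper value outside its range is refused whole. The fingers move at their own pace and stop on an object; "grip_force" is the grip in N (left out, the last holds). Time passes only in rows, so rows that do not move let the fingers close. It gives the time, the measured TCP pose, the force and the opening at its end, in the units of the state.
- manip.state(): the state, without advancing time (a new reading comes with each control period).
- manip.camera(name): name is "side" or "top"; returns a dict with "pixels" (480x640x3 uint8, red, green, blue), "depth" (480x640 float32, mm along the optical axis (not along the pixel's ray), 0 where there is no reading), "fov_y" (degrees; the focal length in pixels is half the picture's height over the tangent of half this angle, whatever the lens; pixels are square), "cx", "cy" (the principal point, pixels), "rvec" (rotation vector, rad) and "tvec" (3), from world to camera coordinates, as OpenCV has them. Camera axes: x right, y down, z forward; pixel columns grow to the right and rows downward; lengths in mm; the calibration is good to about 2 mm. A picture is of the moment at which its call begins.
- manip.finish_job(): hands the job in, once; it reports no verdict.
The state is a dict: "clock": time; "q": joint angles; "dq": joint speeds; "joint_efforts": joint torques, N m; "position": TCP position; "ee_rot": TCP orientation; "force": force on the tool from outside, world axes, zero at the start; "moment": the same for the moment, N m; "finger_gap": opening from 0.0 (shut) to 1.0 (fully open).
Only numpy, scipy, OpenCV 4.12 (cv2) and the standard library are available. Lean on these libraries where they do the work, as an engineer would, in place of code of your own. Each camera call takes 0.05 s, during which the arm holds its last target. There are 200 camera calls.

### The job

Swing the vacuum cabinet's door wide open by its blue handle, stand the blue-lidded jar from the clear tub upright in the rack on the inside of the door, and shut the door fully without slamming it. Then draw the vacuum with at least three full strokes of the red pump lever, each all the way down and all the way back up. Leave the white-lidded jar, the tweezers and the little tub of caps where they are.

Things in the scene. Friction and masses are not known exactly. Their poses are not given: they have to be found in the camera images.
- cabinet: Clear-walled bench-top vacuum cabinet, fixed, 220 deep (its +x) x 240 wide (its y) x 250 mm high, white base. Origin at bench level, middle of its front edge; its x axis points into the cabinet, y to its left seen from the robot (handle side; the hinge is on the right, -y). The hand pump is fixed to its right (-y) side.
- cabinet_door (a joint): Hinge of the cabinet's door, upright axis at the right end (cabinet -y) of the front: 0 shut, grows as it opens towards the robot (the door turns anticlockwise seen from above), stop at 1.6 rad. May start slightly ajar. Light friction (about 0.1 N m) holds it where it is left. Door: 240 wide, 16 thick, upper edge 245 mm above the bench, clear with a white frame.
- door_handle (a point): Grip point on the blue upright bar handle, 212 mm above the bench. The bar is 12 mm thick, runs from 119 to 236 mm above the bench, and its axis stands 35 mm off the door's outer face. It can be pinched from above. The point turns with the door: its x axis points from the handle through the door to the inside, its y axis along the door, from hinge to handle.
- door_hinge (a point): Point on the door's hinge axis at handle height (212 mm). Handle point lies 205 mm along the door (its +y) and 51 mm outward (its -x) from it. Turns with the door. The door's inner face contains the axis.
- rack (a point): Centre of the inner floor of the grey rack on the inside of the door, 129 mm above the bench. Turns with the door: y along the door (from the hinge), x away from its inner face. Open-topped trough, inside 142 (y) x 66 mm (x), walls 4 mm thick and 36 mm above the floor; this point lies 37 mm off the door's inner face and 105 mm from the hinge axis along the door. The door rises 116 mm above the rack floor.
- blue_jar: Amber jar with a BLUE lid: body 48 mm diameter, lid 52 mm diameter and 22 mm high, 90 mm high in all, about 160 g. Origin at the centre of its underside, z up. Stands in the clear tub at either end.
- white_jar: Same jar with a WHITE lid, standing in the other end of the tub. Bystander. Origin at the centre of its underside.
- tub: Clear open tub, fixed, 240 (x) x 130 (y) x 45 mm high, walls and floor 4 mm. Origin at the centre of its underside. The jars stand side by side along its x, roughly 110 mm apart.
- pump_lever (a joint): Sprung lever of the hand pump: 0 up at rest, grows as its pad is pressed down, stop at 0.35 rad. About 3 N on the pad to start it, about 10 N at the stop; it springs back up by itself.
- pump_pad (a point): Middle of the top of the red 50 x 50 mm pad at the lever's free end, 143 mm above the bench at rest. It sinks about 55 mm and moves about 12 mm towards the pivot when fully pressed. Its x axis points to the pivot; turns with the lever.
- pump_pivot (a point): Pump lever's pivot axis, 135 mm above the bench; the pad lies 160 mm from it on the cabinet's -x side.
- tweezers: Steel tweezers, 130 mm long (x), 12 mm high, lying loose on the bench. Bystander. Origin under the middle.
- cap_tub: Small blue tub of caps, 100 x 90 x 45 mm, loose on the bench. Bystander. Origin at the centre of its underside.
Not all that is in view belongs to the job. Leave any turquoise look-alike of the blue_jar alone.

How it is judged (in metres and radians):
On the way, in this order (a step that is already met when the one before it is completed fails the run):
1. the door is swung wide open (more than 1.25 rad) (value of joint cabinet_door above 1.25 rad), for 0.1 s.
2. the blue-lidded jar stands upright on the floor of the door rack, let go (x of blue_jar in the frame of rack between -0.02 and 0.02 m and y of blue_jar in the frame of rack between -0.06 and 0.06 m and z of blue_jar in the frame of rack between -0.006 and 0.008 m and angle between blue_jar's own z axis and vertical below 0.12 rad and contact force between the fingers and blue_jar below 0.2 N), for 0.3 s.
3. the door is shut again (less than 0.04 rad) with the jar standing in its rack (value of joint cabinet_door below 0.04 rad and x of blue_jar in the frame of rack between -0.02 and 0.02 m and y of blue_jar in the frame of rack between -0.06 and 0.06 m and z of blue_jar in the frame of rack between -0.006 and 0.008 m and angle between blue_jar's own z axis and vertical below 0.12 rad), for 0.2 s.
4. first stroke: the pump lever is pressed down (more than 0.28 rad) (value of joint pump_lever above 0.28 rad).
5. first stroke: the lever has come back up (less than 0.06 rad) (value of joint pump_lever below 0.06 rad).
6. second stroke: the pump lever is pressed down (more than 0.28 rad) (value of joint pump_lever above 0.28 rad).
7. second stroke: the lever has come back up (less than 0.06 rad) (value of joint pump_lever below 0.06 rad).
8. third stroke: the pump lever is pressed down (more than 0.28 rad) (value of joint pump_lever above 0.28 rad).
9. third stroke: the lever has come back up (less than 0.06 rad) (value of joint pump_lever below 0.06 rad).
At the end, for the whole second after the job is handed in: Door shut (under 0.04 rad); blue-lidded jar at rest upright (within 0.12 rad) on the door rack's floor (20 mm across, 60 mm along, -6 to +8 mm high from its centre); lever up (under 0.06 rad); white-lidded jar, tweezers and cap tub within 30 mm of their starts (all of step 3 and value of joint pump_lever below 0.06 rad and linear speed of blue_jar below 0.02 m/s and distance of each of white_jar, tweezers, cap_tub from where it was at the start of the episode below 0.03 m); the robot touches nothing.
It fails at once if the white-lidded jar shifted more than 30 mm (distance of white_jar from where it was at the start of the episode above 0.03 m).
It fails at once if the tweezers shifted more than 30 mm (distance of tweezers from where it was at the start of the episode above 0.03 m).
It fails at once if the little blue tub of caps shifted more than 30 mm (distance of cap_tub from where it was at the start of the episode above 0.03 m).
It fails at once if the white-lidded jar is tipped (angle between white_jar's own z axis and vertical above 0.4 rad).
It fails at once if the door is slammed (closing faster than 2.5 rad/s) (velocity of joint cabinet_door below -2.5 rad/s).
It also fails if it takes over 72 s, if anything falls off the work surface, if the arm or the gripper's body presses on something with over 40 N, if the wrist force passes 120 N, or if a joint passes its speed limit or range.

## Working session

There is one attempt and no reset: what is moved stays moved. The work goes in short steps, Python scripts to look and compute and a tool call to move; the robot and the scene stay as the last step left them, time stands still between calls to the robot, and variables do not carry over. Pictures are saved under pics/ and viewed, about 8 in all and at most 12, crops included, and the job is handed in when it is done.

Besides the shell and the picture viewer there is one more tool, called after "Call:" as a command line: name --argument value ..., lists and objects as JSON in quotes. servo_tool: Moves the arm, as the interface text tells. Its arguments: {"type":"object","properties":{"steps":{"type":"array"},"grip_force":{"type":"number"}},"required":["steps"]}

```bash
mkdir -p pics; cat > h.py <<'E'
import numpy as np, cv2
from bench import manip
def cam(n):
    c=manip.camera(n); f=240/np.tan(np.radians(c["fov_y"])/2)
    c["K"]=np.array([[f,0,c["cx"]],[0,f,c["cy"]],[0,0,1]]); c["R"]=cv2.Rodrigues(np.array(c["rvec"],float))[0]; c["t"]=np.array(c["tvec"],float).ravel(); return c
def cloud(c):
    v,u=np.mgrid[0:480,0:640]; d=c["depth"]; K=c["K"]
    p=np.stack([(u-K[0,2])/K[0,0]*d,(v-K[1,2])/K[1,1]*d,d],-1)
    w=(p-c["t"])@c["R"]; w[d==0]=np.nan; return w
def proj(c,P): return cv2.projectPoints(np.array(P,float).reshape(-1,3),c["R"],c["t"],c["K"],None)[0].reshape(-1,2)
def save(c,n,crop=None,s=1):
    im=cv2.cvtColor(c["pixels"],cv2.COLOR_RGB2BGR)
    if crop: x0,y0,x1,y1=crop; im=im[y0:y1,x0:x1]
    cv2.imwrite("pics/"+n,cv2.resize(im,None,fx=s,fy=s,interpolation=cv2.INTER_CUBIC))
E
python3 - <<'E'
from h import *
for n in("side","top"):
    c=cam(n); save(c,n+"0.png"); np.savez(n+"0.npz",**c); print(n,-c["R"].T@c["t"],c["R"][2],c["K"][0,0])
s=manip.state(); print(s["clock"],s["position"],s["ee_rot"],s["finger_gap"],manip.grasp_offset)
E
```

```text
side [ 488.10143971  683.29485869 1130.67089583] [ 0.05374414 -0.54719856 -0.83527558] 513.4348124365391
top [ 486.75920657   68.07204201 1362.85117515] [ 0.05325222 -0.00535097 -0.99856676] 497.73310605480145
0.1 [254.51311893 624.8358244  403.47199358] [[-9.26125802e-01  3.77213864e-01 -8.36857093e-04]
 [ 3.77214784e-01  9.26123969e-01 -1.84416774e-03]
 [ 7.93877747e-05 -2.02360619e-03 -9.99997949e-01]] 1.0061111460747103 154.70000000000002
```

View pics/side0.png

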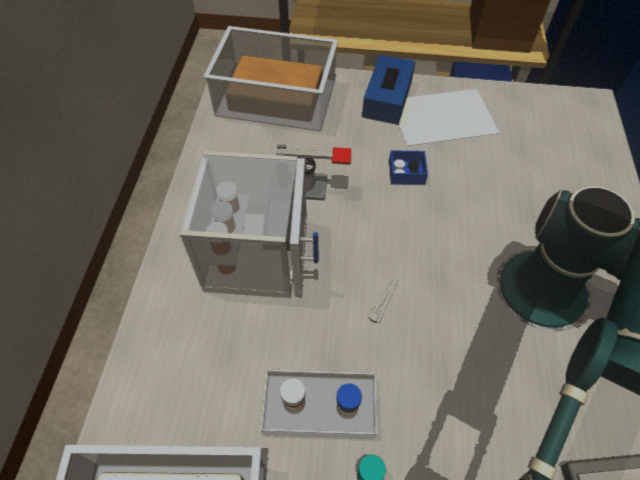

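View pics/top0.png

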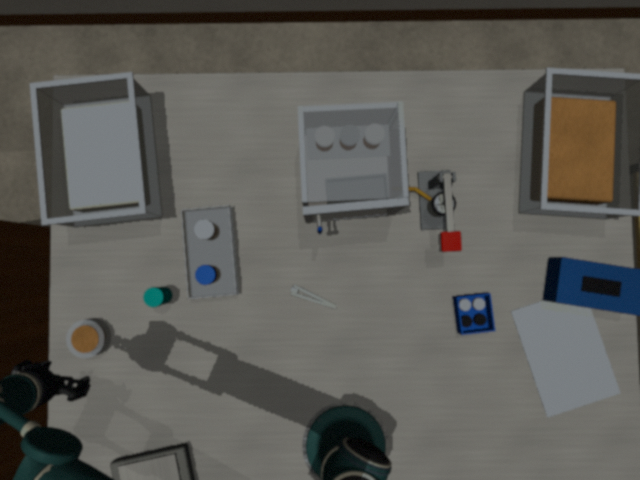

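Side view: blue lid (349,397), white lid (292,392), turquoise look-alike (372,467), blue handle (316,247), red pad (342,156). Top view: blue lid (206,274), white (205,230), turquoise (156,297), handle (319,225), pad (451,241), tweezers (313,296), cap tub (473,313). I take the saturated-blue lid in the tub.

```bash
python3 - <<'E'
from h import *
np.set_printoptions(precision=1,suppress=True)
for n in("side","top"):
    c=dict(np.load(n+"0.npz")); w=cloud(c); hsv=cv2.cvtColor(c["pixels"],cv2.COLOR_RGB2HSV)
    H,S,V=[hsv[...,i].astype(int) for i in range(3)]
    masks={"blue":(H>105)&(H<128)&(S>150)&(V>60),"turq":(H>75)&(H<98)&(S>120)&(V>80),"red":((H<6)|(H>174))&(S>180)&(V>120)}
    for k,m in masks.items():
        N,L,st,ce=cv2.connectedComponentsWithStats(m.astype(np.uint8))
        for i in range(1,N):
            if st[i,4]<15: continue
            p=w[L==i]; p=p[~np.isnan(p[:,0])]
            if len(p)<5: continue
            zt=np.percentile(p[:,2],95); q=p[p[:,2]>zt-8]
            print(n,k,ce[i],st[i,4],"zt",zt,"top mean",q.mean(0),"min",q.min(0)[:2],"max",q.max(0)[:2])
    # cabinet top rim z~250 & door z~245
    for nm,sel in(("rim",(w[...,2]>225)&(w[...,2]<262)&(w[...,0]>400)&(w[...,0]<1000)&(abs(w[...,1])<250)&(V>110)&(S<60)),
                  ):
        ys=w[sel]; print(n,nm,len(ys)); r=cv2.minAreaRect(ys[:,:2].astype(np.float32)); print(r,cv2.boxPoints(r))
        fr=ys[np.abs(ys[:,2]-245)<15]
        for a in range(-120,180,20):
            t=fr[(fr[:,1]>a)&(fr[:,1]<a+20)]
            if len(t): print(a,t[:,0].min(),np.sort(t[:,0])[:6],len(t))
    for uv in ([(205,230),(313,296),(473,313)] if n=="top" else [(292,388),(383,300),(408,168)]): print(n,uv,w[uv[1],uv[0]])
c=cam("top"); save(c,"crop.png",(170,90,480,330),2.5)
E
```

```text
side blue [389.9  80.3] 1312 zt 83.62834406935222 top mean [ 422.6 -651.    80. ] min [ 352.5 -770.1] max [ 495.1 -540.6]
side blue [485.9  69.9] 375 zt -443.4363716197977 top mean [  -68.4 -1450.3  -447.4] min [ -169.9 -1493.2] max [   81.9 -1390.7]
side blue [392.  162.4] 45 zt 47.55675701223581 top mean [ 401.1 -337.5   44.2] min [ 393.2 -382.6] max [ 404.7 -297.2]
side blue [407.5 168.6] 55 zt 46.00004171117827 top mean [ 348.6 -304.    44.7] min [ 332.  -307.9] max [ 365.7 -298.7]
side blue [421.2 168.9] 54 zt 45.38081032208823 top mean [ 310.1 -309.7   43.9] min [ 303.  -319.8] max [ 323.3 -304.9]
side blue [348.7 396. ] 472 zt 96.8666021832768 top mean [467.  357.6  93.8] min [443.7 332.3] max [491.1 382. ]
side turq [371.7 467.8] 564 zt 92.9170495113796 top mean [412.4 487.8  89.7] min [388.2 464.1] max [436.4 509.3]
side red [341.1 154.6] 234 zt 146.1925322106512 top mean [ 541.5 -258.   142.9] min [ 519.1 -283.4] max [ 564.  -234.4]
side rim 9233
((715.4662475585938, -14.851638793945312), (278.803955078125, 244.6234588623047), 1.9602117538452148) [[ 572.   102.6]
 [ 580.3 -
[... 1851 characters left out ...]
4 613.7 615.2 615.2] 413
-60 610.8373358474182 [610.8 613.1 613.1 613.2 613.2 613.3] 356
-40 610.9827741881656 [611.  611.  611.1 611.2 611.2 611.2] 275
-20 608.8570521473657 [608.9 609.2 609.3 609.3 609.3 609.4] 273
0 606.8720156539976 [606.9 607.1 607.1 607.5 607.5 608. ] 271
20 605.1164489414268 [605.1 605.3 605.5 607.4 607.4 607.5] 367
40 603.3049246687079 [603.3 603.6 605.  605.1 605.2 605.5] 555
60 603.34666885188 [603.3 603.4 603.4 603.4 603.5 603.7] 521
80 600.9928980946169 [601.  601.2 601.2 601.5 601.7 601.7] 652
100 630.7391977622317 [630.7 661.4 664.3 666.6 668.8 671.4] 191
top (205, 230) [576.2 351.7  99.3]
top (313, 296) [399.8  80.1   7.4]
top (473, 313) [ 348.1 -352.9    6.8]
```

View pics/crop.png

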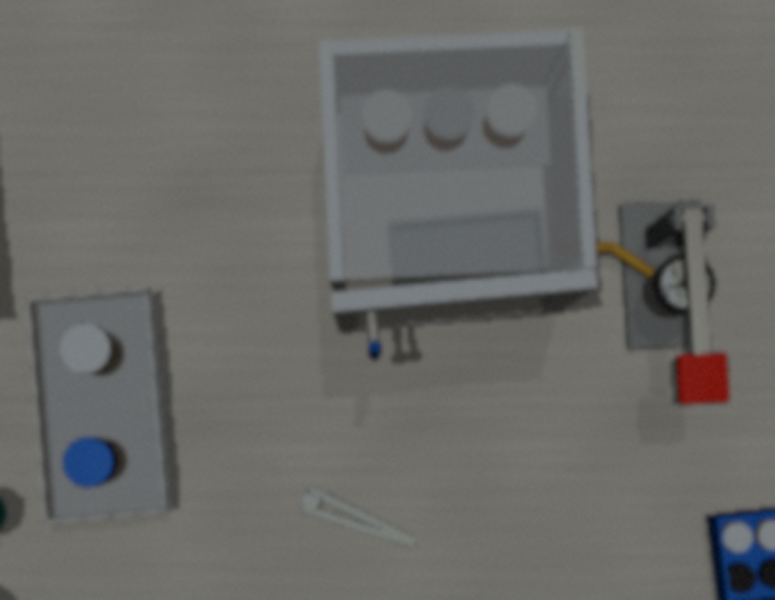

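The crop shows the blue lid at about (90,461), clearly blue and inside the tub. The handle top is at (375,349) and the door is slightly ajar. Next I compute the handle and hinge geometry.

```bash
python3 - <<'E'
from h import *
np.set_printoptions(precision=1,suppress=True)
def ray(c,uv,z):
    d=c["R"].T@np.linalg.inv(c["K"])@np.array([*uv,1]); o=-c["R"].T@c["t"]; return o+d*(z-o[2])/d[2]
for n,(a,b,e,f) in(("side",(300,225,325,270)),("top",(310,215,330,240))):
    c=dict(np.load(n+"0.npz")); hsv=cv2.cvtColor(c["pixels"],cv2.COLOR_RGB2HSV).astype(int)
    m=(hsv[...,0]>100)&(hsv[...,0]<130)&(hsv[...,1]>110); s=np.zeros_like(m); s[b:f,a:e]=m[b:f,a:e]
    v,u=np.nonzero(s); print(n,len(u),u.min(),u.max(),v.min(),v.max(),u.mean(),v.mean()); w=cloud(c)[s]; print(np.nanmean(w[w[:,2]>225],0), np.nanmax(w[:,2]))
    print("top end", ray(c,(u[v<v.min()+6].mean(),v[v<v.min()+6].mean()),236) if n=="side" else ray(c,(u.mean(),v.min()+3),236))
    s2=dict(np.load(n+"0.npz")); 
    W=cloud(c); q=W[(abs(W[...,2]-247)<6)&(W[...,0]>590)&(W[...,0]<880)&(abs(W[...,1])<180)]
    # door outer edge line and rear edge line
    for nm,f2 in(("front",np.min),("rear",np.max)):
        P=np.array([(f2(t[:,0]),y+5) for y in range(-120,80,10) for t in [q[(q[:,1]>y)&(q[:,1]<y+10)]] if len(t)])
        P=P[abs(P[:,0]-np.median(P[:,0]))<15]; print(nm,np.polyfit(P[:,1],P[:,0],1))
    print("yrange", np.percentile(q[:,1],[0.2,99.8]))
E
```

```text
side 36 314 317 233 260 315.52777777777777 243.91666666666666
[569.9  65.2 233.4] 237.31632884215563
top end [569.6  67.  236. ]
front [ -0.1 610.9]
rear [ -0.  853.5]
yrange [-135.3  110.1]
top 16 318 321 227 231 319.5 229.0
[565.7  61.4 234. ] 237.68189315378342
top end [563.3  61.5 236. ]
front [ -0.1 606. ]
rear [ -0.  848.8]
yrange [-136.9  105.1]
```

Call:
servo_tool --steps '[{"jaw":70,"linear":[0,0,0.5],"rot":[0,0,-0.3]},{"jaw":70,"linear":[0.37,-0.66,0.02],"rot":[0,0,-0.3]},{"jaw":70,"linear":[0.37,-0.66,0.02],"rot":[0,0,-0.3]},{"jaw":70,"linear":[0.37,-0.66,0.02],"rot":[0,0,-0.3]},{"jaw":70,"linear":[0.37,-0.66,0.02],"rot":[0,0,-0.3]},{"jaw":70,"linear":[0.37,-0.66,0.02],"rot":[0,0,-0.3]},{"jaw":70,"linear":[0.37,-0.66,0.02],"rot":[0,0,-0.3]},{"jaw":70,"linear":[0.37,-0.66,0.02],"rot":[0,0,-0.3]},{"jaw":70,"linear":[0.37,-0.66,0.02],"rot":[0,0,-0.3]},{"jaw":70,"linear":[0.37,-0.66,0.02],"rot":[0,0,-0.3]},{"jaw":70,"linear":[0.37,-0.66,0.02],"rot":[0,0,-0.3]},{"jaw":70,"linear":[0.37,-0.66,0.02],"rot":[0,0,-0.3]},{"jaw":70,"linear":[0.37,-0.66,0.02],"rot":[0,0,-0.3]},{"jaw":70,"linear":[0.37,-0.66,0.02],"rot":[0,0,-0.3]},{"jaw":70,"linear":[0.37,-0.66,0.02],"rot":[0,0,-0.3]},{"jaw":70,"linear":[0.37,-0.66,0.02],"rot":[0,0,-0.3]},{"jaw":70,"linear":[0.37,-0.66,0.02],"rot":[0,0,-0.3]},{"jaw":70,"linear":[0.37,-0.66,0.02],"rot":[0,0,0]},{"jaw":70,"linear":[0,0,0],"rot":[0,0,0]}]'

```text
clock: 2.52
position: [569.9, 62.1, 446.2]
ee_rot: [[0.997, 0.081, -0.0], [0.081, -0.997, -0.001], [-0.0, 0.0, -1.0]]
force: [-1.1, -0.0, -0.2]
finger_gap: 0.697
```

Call:
servo_tool --steps '[{"jaw":70,"linear":[-0.04,0.02,-0.4],"rot":[0,0,0]},{"jaw":70,"linear":[0,0,-0.4],"rot":[0,0,0]},{"jaw":70,"linear":[0,0,-0.4],"rot":[0,0,0]},{"jaw":70,"linear":[0,0,-0.4],"rot":[0,0,0]},{"jaw":70,"linear":[0,0,0],"rot":[0,0,0]},{"jaw":0,"linear":[0,0,0],"rot":[0,0,0]},{"jaw":0,"linear":[0,0,0],"rot":[0,0,0]},{"jaw":0,"linear":[0,0,0],"rot":[0,0,0]},{"jaw":0,"linear":[0,0,0],"rot":[0,0,0]},{"jaw":0,"linear":[0,0,0],"rot":[0,0,0]}]' --grip_force 40

```text
clock: 3.78
position: [568.2, 63.2, 368.1]
ee_rot: [[0.996, 0.084, 0.004], [0.084, -0.996, -0.004], [0.004, 0.005, -1.0]]
force: [3.4, -8.6, -0.5]
finger_gap: 0.127
```

```bash
python3 - <<'E'
from h import *
np.set_printoptions(precision=2,suppress=True)
c=cam("side"); save(c,"grip.png",(180,60,500,300),2.4)
s=manip.state(); print(s["finger_gap"],s["force"],s["moment"],s["position"])
# arc: handle positions
H=np.array([634.5,-137.]); 
p0=None
for th in np.arange(0.078,1.56,0.1309):
    u=np.array([-np.sin(th),np.cos(th)]); i=np.array([np.cos(th),np.sin(th)]); p=H+205*u-51*i
    if p0 is not None: print(round(th,3),p,(p-p0)/50)
    p0=p
E
```

```text
0.1269851947611088 [ 3.05 -9.03 -0.83] [-1.06 -0.48  0.06] [568.21  63.25 368.05]
0.209 [542.1   52.97] [-0.51 -0.21]
0.34 [518.09  39.28] [-0.48 -0.27]
0.471 [496.08  22.58] [-0.44 -0.33]
0.602 [476.43   3.14] [-0.39 -0.39]
0.732 [459.49 -18.69] [-0.34 -0.44]
0.863 [445.55 -42.54] [-0.28 -0.48]
0.994 [434.83 -68.01] [-0.21 -0.51]
1.125 [427.54 -94.67] [-0.15 -0.53]
1.256 [ 423.78 -122.04] [-0.08 -0.55]
1.387 [ 423.63 -149.67] [-0.   -0.55]
1.518 [ 427.09 -177.09] [ 0.07 -0.55]
```

View pics/grip.png

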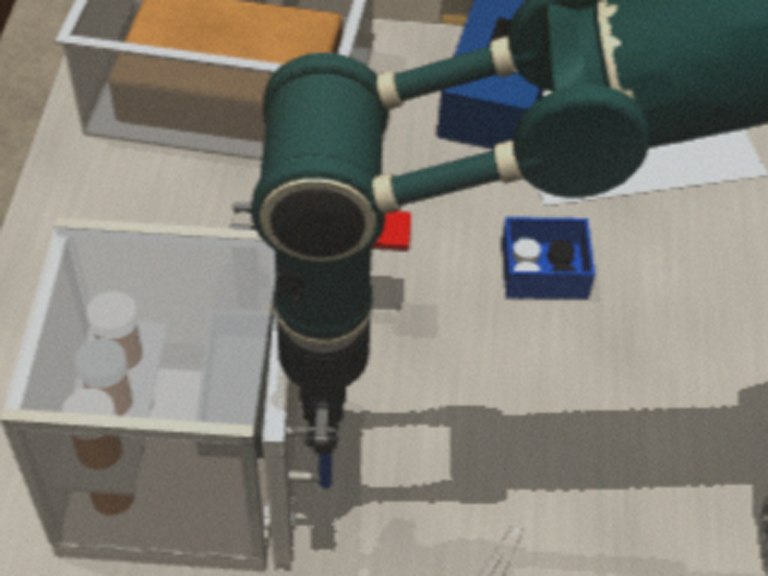

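The fingers hold the bar (gap about 11 mm). Now I swing the door open along the arc.

Call:
servo_tool --steps '[{"jaw":0,"linear":[-0.26,-0.1,0],"rot":[0,0,0.12]},{"jaw":0,"linear":[-0.25,-0.11,0],"rot":[0,0,0.13]},{"jaw":0,"linear":[-0.48,-0.27,0],"rot":[0,0,0.25]},{"jaw":0,"linear":[-0.44,-0.33,0],"rot":[0,0,0.25]},{"jaw":0,"linear":[-0.39,-0.39,0],"rot":[0,0,0.25]},{"jaw":0,"linear":[-0.34,-0.44,0],"rot":[0,0,0.25]},{"jaw":0,"linear":[-0.28,-0.48,0],"rot":[0,0,0.25]},{"jaw":0,"linear":[-0.21,-0.51,0],"rot":[0,0,0.25]},{"jaw":0,"linear":[-0.15,-0.53,0],"rot":[0,0,0.25]},{"jaw":0,"linear":[-0.08,-0.55,0],"rot":[0,0,0.25]},{"jaw":0,"linear":[0,-0.55,0],"rot":[0,0,0.25]},{"jaw":0,"linear":[0.03,-0.27,0],"rot":[0,0,0.13]},{"jaw":0,"linear":[0.04,-0.28,0],"rot":[0,0,0.12]},{"jaw":0,"linear":[0,0,0],"rot":[0,0,0]},{"jaw":0,"linear":[0,0,0],"rot":[0,0,0]}]'

```text
clock: 5.7
position: [426.6, -175.6, 368.1]
ee_rot: [[0.048, 0.999, 0.0], [0.999, -0.048, -0.001], [-0.001, 0.001, -1.0]]
force: [-3.8, -1.3, 6.6]
finger_gap: 0.126
```

Call:
servo_tool --steps '[{"jaw":70,"linear":[0,0,0],"rot":[0,0,0]},{"jaw":70,"linear":[0,0,0],"rot":[0,0,0]},{"jaw":70,"linear":[0,0,0],"rot":[0,0,0]},{"jaw":70,"linear":[0,0,0.5],"rot":[0,0,0]},{"jaw":100,"linear":[0,0,0.5],"rot":[0,0,0]},{"jaw":100,"linear":[0,0,0.6],"rot":[0,0,0]},{"jaw":100,"linear":[0.06,0.8,0],"rot":[0,0,0]},{"jaw":100,"linear":[0.06,0.8,0],"rot":[0,0,0]},{"jaw":100,"linear":[0.06,0.8,0],"rot":[0,0,0]},{"jaw":100,"linear":[0.06,0.8,0],"rot":[0,0,0]},{"jaw":100,"linear":[0.06,0.8,0],"rot":[0,0,0]},{"jaw":100,"linear":[0.06,0.8,0],"rot":[0,0,0]},{"jaw":100,"linear":[0.06,0.8,0],"rot":[0,0,0]},{"jaw":100,"linear":[0.06,0.8,0],"rot":[0,0,0]},{"jaw":100,"linear":[0.06,0.8,0],"rot":[0,0,0]},{"jaw":100,"linear":[0.06,0.8,0],"rot":[0,0,0]},{"jaw":100,"linear":[0.06,0.8,0],"rot":[0,0,0]},{"jaw":100,"linear":[0.06,0.8,0],"rot":[0,0,0]},{"jaw":100,"linear":[0.06,0.8,0],"rot":[0,0,0]},{"jaw":100,"linear":[0,0,0],"rot":[0,0,0]}]'

```text
clock: 8.2
position: [465.4, 347.0, 446.0]
ee_rot: [[0.043, 0.999, -0.001], [0.999, -0.043, 0.0], [0.0, -0.001, -1.0]]
force: [0.2, 0.2, 0.1]
finger_gap: 0.995
```

```bash
python3 - <<'E'
from h import *
np.set_printoptions(precision=1,suppress=True)
c=cam("side"); save(c,"open.png")
s=manip.state(); print(s["position"],s["finger_gap"])
for n,c in(("side",c),("top",cam("top"))):
    np.savez(n+"1.npz",**c); w=cloud(c)
    # door top edge
    q=w[(w[...,2]>238)&(w[...,2]<252)&(w[...,0]<600)&(w[...,0]>380)&(w[...,1]<-60)&(w[...,1]>-200)]
    for a in range(390,600,30):
        t=q[(q[:,0]>a)&(q[:,0]<a+30)]
        if len(t): print(n,a,len(t),np.percentile(t[:,1],[2,50,98]))
    # rack rim ~165
    r=w[(abs(w[...,2]-163)<6)&(w[...,0]<620)&(w[...,0]>400)&(w[...,1]<-20)&(w[...,1]>-150)]
    print(n,"rack",len(r),np.percentile(r,[1,50,99],axis=0) if len(r) else "")
    print("rack proj",proj(c,[[532,-95,129]]))
E
```

```text
[465.4 345.7 446. ] 0.9995590859423824
side 390 74 [-139.7 -127.2 -119.8]
side 420 103 [-142.4 -129.4 -122.2]
side 450 100 [-142.7 -131.9 -122.9]
side 480 100 [-146.2 -134.  -124.9]
side 510 102 [-147.1 -134.9 -126.7]
side 540 101 [-148.6 -136.4 -128.9]
side 570 104 [-152.1 -138.4 -130.3]
side rack 411 [[ 440.6 -137.3  157.1]
 [ 562.4 -126.5  164. ]
 [ 615.8  -57.1  168.7]]
rack proj [[338.7 207.1]]
top 390 100 [-141.2 -132.3 -123.9]
top 420 115 [-144.3 -134.9 -125.7]
top 450 116 [-144.9 -135.8 -127.4]
top 480 112 [-147.8 -138.2 -129.3]
top 510 114 [-148.6 -139.6 -131.5]
top 540 109 [-151.7 -142.1 -133. ]
top 570 107 [-152.2 -143.4 -134.6]
top rack 398 [[ 411.9 -137.3  157.3]
 [ 527.6 -116.3  164.3]
 [ 609.7  -56.5  168.7]]
rack proj [[382.5 244.7]]
```

View pics/open.png

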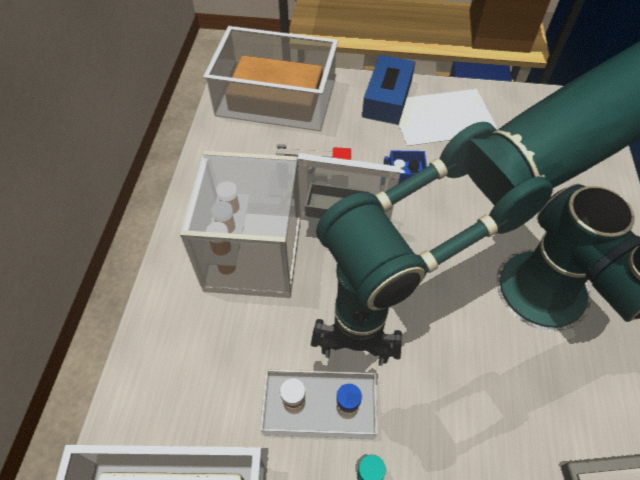

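The side view shows the door open at about 1.51 rad, with the rack empty near (337,203) and the blue jar at (349,397). I descend on the jar.

Call:
servo_tool --steps '[{"jaw":100,"linear":[0,0.18,-0.7],"rot":[0,0,0]},{"jaw":100,"linear":[0,0,-0.8],"rot":[0,0,0]},{"jaw":100,"linear":[0,0,-0.8],"rot":[0,0,0]},{"jaw":100,"linear":[0,0,-0.8],"rot":[0,0,0]},{"jaw":100,"linear":[0,0,-0.6],"rot":[0,0,0]},{"jaw":100,"linear":[0,0,-0.5],"rot":[0,0,0]},{"jaw":100,"linear":[0,0,0],"rot":[0,0,0]},{"jaw":30,"linear":[0,0,0],"rot":[0,0,0]},{"jaw":30,"linear":[0,0,0],"rot":[0,0,0]},{"jaw":30,"linear":[0,0,0],"rot":[0,0,0]},{"jaw":30,"linear":[0,0,0],"rot":[0,0,0]},{"jaw":30,"linear":[0,0,0],"rot":[0,0,0]},{"jaw":30,"linear":[0,0,0],"rot":[0,0,0]}]' --grip_force 50

```text
clock: 9.93
position: [466.2, 354.2, 238.9]
ee_rot: [[0.046, 0.999, 0.002], [0.999, -0.046, 0.002], [0.002, 0.002, -1.0]]
force: [-1.5, -0.6, 5.9]
finger_gap: 0.591
```

Call:
servo_tool --steps '[{"jaw":30,"linear":[0,0,0.4],"rot":[0,0,0]},{"jaw":30,"linear":[0,0,0.7],"rot":[0,0,0]},{"jaw":30,"linear":[0,0,0.8],"rot":[0,0,0]},{"jaw":30,"linear":[0,0,0.8],"rot":[0,0,0]},{"jaw":30,"linear":[0,0,0.8],"rot":[0,0,0]},{"jaw":30,"linear":[0,-0.3,0.4],"rot":[0,0,0]},{"jaw":30,"linear":[0.11,-0.72,0],"rot":[0,0,0]},{"jaw":30,"linear":[0.12,-0.72,0],"rot":[0,0,0]},{"jaw":30,"linear":[0.12,-0.72,0],"rot":[0,0,0]},{"jaw":30,"linear":[0.12,-0.72,0],"rot":[0,0,0]},{"jaw":30,"linear":[0.12,-0.72,0],"rot":[0,0,0]},{"jaw":30,"linear":[0.12,-0.72,0],"rot":[0,0,0]},{"jaw":30,"linear":[0.12,-0.72,0],"rot":[0,0,0]},{"jaw":30,"linear":[0.12,-0.72,0],"rot":[0,0,0]},{"jaw":30,"linear":[0.12,-0.72,0],"rot":[0,0,0]},{"jaw":30,"linear":[0.12,-0.72,0],"rot":[0,0,0]},{"jaw":30,"linear":[0.12,-0.72,0],"rot":[0,0,0]},{"jaw":30,"linear":[0,-0.66,0],"rot":[0,0,0]},{"jaw":30,"linear":[0,0,0],"rot":[0,0,0]},{"jaw":30,"linear":[0,0,0],"rot":[0,0,0]}]'

```text
clock: 12.42
position: [530.4, -90.5, 431.2]
ee_rot: [[0.047, 0.999, -0.001], [0.999, -0.047, 0.001], [0.001, -0.001, -1.0]]
force: [-0.1, 0.8, -0.9]
finger_gap: 0.595
```

```bash
python3 - <<'E'
from h import *
np.set_printoptions(precision=1,suppress=True)
c=cam("side"); save(c,"over.png",(230,80,490,300),3)
s=manip.state(); print(s["position"],s["finger_gap"],s["force"])
E
```

```text
[530.6 -90.1 431.3] 0.5941118122931741 [-0.2  0.  -1.9]
```

View pics/over.png

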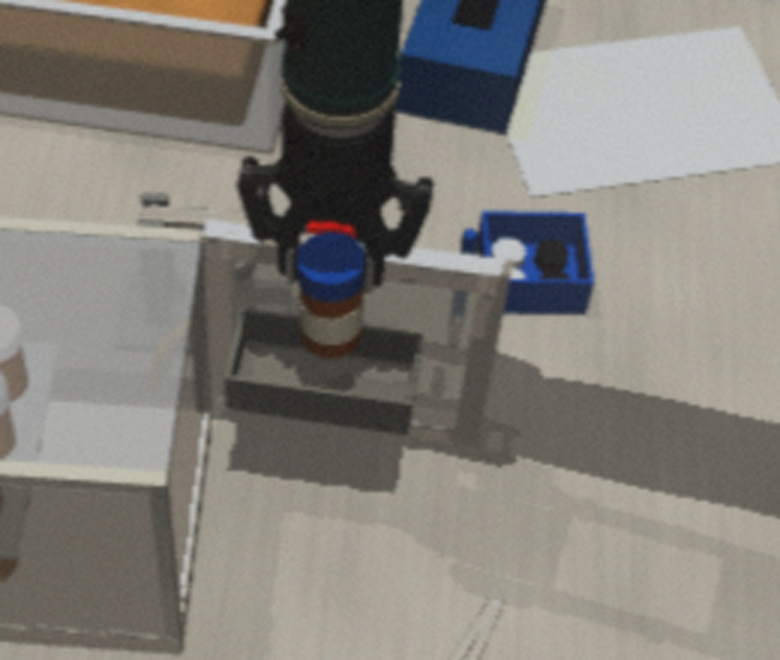

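The jar is held upright over the trough's middle (lid at about (332,262) in the crop). I lower it.

Call:
servo_tool --steps '[{"jaw":30,"linear":[0.02,-0.05,-0.3],"rot":[0,0,0]},{"jaw":30,"linear":[0,0,-0.3],"rot":[0,0,0]},{"jaw":30,"linear":[0,0,-0.3],"rot":[0,0,0]},{"jaw":30,"linear":[0,0,-0.2],"rot":[0,0,0]},{"jaw":30,"linear":[0,0,-0.15],"rot":[0,0,0]},{"jaw":30,"linear":[0,0,-0.05],"rot":[0,0,0]},{"jaw":30,"linear":[0,0,0],"rot":[0,0,0]},{"jaw":30,"linear":[0,0,0],"rot":[0,0,0]}]'

```text
clock: 13.48
position: [532.4, -92.9, 367.3]
ee_rot: [[0.046, 0.999, 0.001], [0.999, -0.046, -0.0], [-0.0, 0.001, -1.0]]
force: [-0.7, -0.1, -1.9]
finger_gap: 0.593
```

Call:
servo_tool --steps '[{"jaw":30,"linear":[0,0,-0.04],"rot":[0,0,0]},{"jaw":30,"linear":[0,0,-0.02],"rot":[0,0,0]},{"jaw":30,"linear":[0,0,0],"rot":[0,0,0]}]'

```text
clock: 13.85
position: [532.2, -92.9, 364.0]
ee_rot: [[0.046, 0.999, 0.0], [0.999, -0.046, -0.0], [-0.0, 0.0, -1.0]]
force: [-0.4, -0.0, 0.1]
finger_gap: 0.592
```

Call:
servo_tool --steps '[{"jaw":30,"linear":[0,0,-0.02],"rot":[0,0,0]},{"jaw":30,"linear":[0,0,0],"rot":[0,0,0]},{"jaw":75,"linear":[0,0,0],"rot":[0,0,0]},{"jaw":85,"linear":[0,0,0],"rot":[0,0,0]},{"jaw":85,"linear":[0,0,0],"rot":[0,0,0]},{"jaw":85,"linear":[0,0,0.3],"rot":[0,0,0]},{"jaw":85,"linear":[0,0,0.5],"rot":[0,0,0]},{"jaw":85,"linear":[0,0,0.7],"rot":[0,0,0]},{"jaw":85,"linear":[-0.2,-0.1,0.2],"rot":[0,0,0]},{"jaw":85,"linear":[-0.38,-0.3,0],"rot":[0,0,0]},{"jaw":85,"linear":[-0.4,-0.3,0],"rot":[0,0,0]},{"jaw":70,"linear":[-0.4,-0.3,0],"rot":[0,0,0]},{"jaw":70,"linear":[-0.4,-0.3,0],"rot":[0,0,0]},{"jaw":70,"linear":[-0.32,-0.3,0],"rot":[0,0,0]},{"jaw":70,"linear":[0,-0.06,0],"rot":[0,0,0]},{"jaw":70,"linear":[0,0,0],"rot":[0,0,0]}]'

```text
clock: 15.85
position: [426.5, -176.1, 446.7]
ee_rot: [[0.048, 0.999, -0.001], [0.999, -0.048, 0.001], [0.001, -0.001, -1.0]]
force: [0.8, 0.7, -0.2]
finger_gap: 0.702
```

```bash
python3 - <<'E'
from h import *
np.set_printoptions(precision=1,suppress=True)
s=manip.state(); print(s["position"],s["finger_gap"],s["force"])
for n in("side","top"):
    c=cam(n)
    if n=="side": save(c,"placed.png",(230,80,490,300),3)
    w=cloud(c); hsv=cv2.cvtColor(c["pixels"],cv2.COLOR_RGB2HSV).astype(int)
    m=(hsv[...,0]>105)&(hsv[...,0]<128)&(hsv[...,1]>130)&(w[...,2]>195)&(w[...,2]<228)&(w[...,0]>480)&(w[...,1]>-135)
    p=w[m]; print(n,len(p)); p=p[p[:,2]>np.percentile(p[:,2],90)-6]; print(p.mean(0),p.min(0),p.max(0))
E
```

```text
[ 426.5 -176.1  446.7] 0.7018385765787336 [ 0.8  0.7 -0.2]
side 335
[532.9 -88.1 218.9] [ 507.8 -117.2  215.1] [557.1 -63.4 224.7]
top 387
[529.3 -93.  219.3] [ 504.9 -116.7  215.7] [553.5 -68.  226.4]
```

View pics/placed.png

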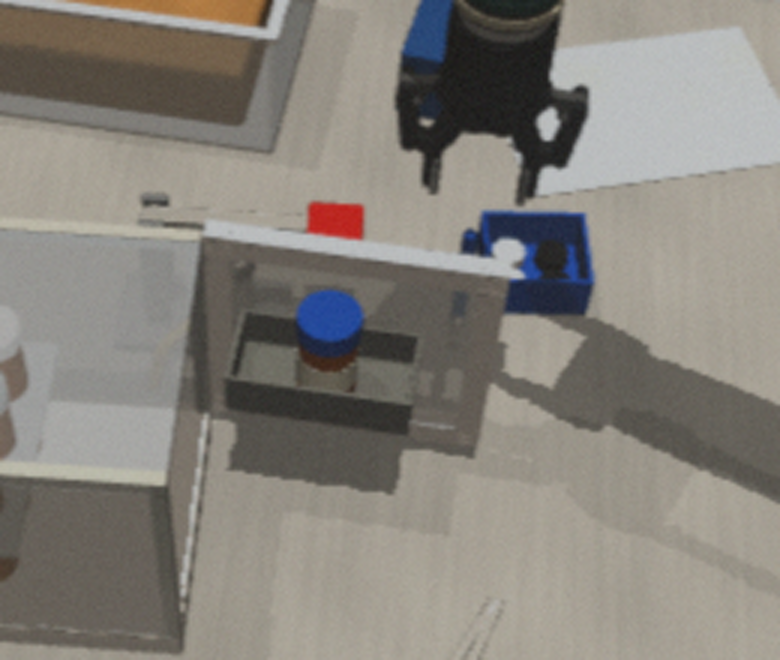

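The jar stands upright on the rack floor (lid top z=219). I re-grip the handle.

Call:
servo_tool --steps '[{"jaw":70,"linear":[0,0,-0.4],"rot":[0,0,0]},{"jaw":70,"linear":[0,0,-0.4],"rot":[0,0,0]},{"jaw":70,"linear":[0,0,-0.4],"rot":[0,0,0]},{"jaw":70,"linear":[0,0,-0.36],"rot":[0,0,0]},{"jaw":70,"linear":[0,0,0],"rot":[0,0,0]},{"jaw":0,"linear":[0,0,0],"rot":[0,0,0]},{"jaw":0,"linear":[0,0,0],"rot":[0,0,0]},{"jaw":0,"linear":[0,0,0],"rot":[0,0,0]},{"jaw":0,"linear":[0,0,0],"rot":[0,0,0]},{"jaw":0,"linear":[0,0,0],"rot":[0,0,0]}]' --grip_force 40

```text
clock: 17.2
position: [426.7, -176.1, 370.7]
ee_rot: [[0.046, 0.999, -0.001], [0.999, -0.046, -0.001], [-0.001, -0.001, -1.0]]
force: [-5.4, -0.2, 5.2]
finger_gap: 0.127
```

```bash
python3 - <<'E'
from h import *
np.set_printoptions(precision=2,suppress=True)
H=np.array([634.5,-137.]); P=lambda th:H+205*np.array([-np.sin(th),np.cos(th)])-51*np.array([np.cos(th),np.sin(th)])
ths=1.518-np.radians(4.5)*np.arange(0,19.01)
for a,b in zip(ths,ths[1:]): print(round(b,3),(P(b)-P(a))/50,P(b))
E
```

```text
1.439 [-0.05  0.33] [ 424.59 -160.71]
1.361 [-0.02  0.33] [ 423.37 -144.17]
1.282 [0.   0.33] [ 423.46 -127.58]
1.204 [0.03 0.33] [ 424.85 -111.06]
1.125 [0.05 0.33] [427.53 -94.69]
1.047 [0.08 0.32] [431.49 -78.58]
0.968 [0.1  0.31] [436.7  -62.83]
0.89 [0.13 0.31] [443.13 -47.54]
0.811 [0.15 0.29] [450.74 -32.8 ]
0.733 [0.17 0.28] [459.48 -18.7 ]
0.654 [0.2  0.27] [469.3   -5.34]
0.576 [0.22 0.25] [480.14   7.22]
0.497 [0.24 0.23] [491.93  18.88]
0.418 [0.25 0.21] [504.6   29.59]
0.34 [0.27 0.19] [518.07  39.27]
0.261 [0.28 0.17] [532.26  47.86]
0.183 [0.3  0.15] [547.08  55.31]
0.104 [0.31 0.13] [562.44  61.58]
0.026 [0.32 0.1 ] [578.24  66.62]
```

Call:
servo_tool --steps '[{"jaw":0,"linear":[-0.03,0.16,0],"rot":[0,0,-0.07]},{"jaw":0,"linear":[-0.02,0.17,0],"rot":[0,0,-0.08]},{"jaw":0,"linear":[-0.02,0.33,0],"rot":[0,0,-0.15]},{"jaw":0,"linear":[0,0.33,0],"rot":[0,0,-0.15]},{"jaw":0,"linear":[0.03,0.33,0],"rot":[0,0,-0.15]},{"jaw":0,"linear":[0.05,0.33,0],"rot":[0,0,-0.15]},{"jaw":0,"linear":[0.08,0.32,0],"rot":[0,0,-0.15]},{"jaw":0,"linear":[0.1,0.31,0],"rot":[0,0,-0.15]},{"jaw":0,"linear":[0.13,0.31,0],"rot":[0,0,-0.15]},{"jaw":0,"linear":[0.15,0.29,0],"rot":[0,0,-0.15]},{"jaw":0,"linear":[0.17,0.28,0],"rot":[0,0,-0.15]},{"jaw":0,"linear":[0.2,0.27,0],"rot":[0,0,-0.15]},{"jaw":0,"linear":[0.22,0.25,0],"rot":[0,0,-0.15]},{"jaw":0,"linear":[0.24,0.23,0],"rot":[0,0,-0.15]},{"jaw":0,"linear":[0.25,0.21,0],"rot":[0,0,-0.15]},{"jaw":0,"linear":[0.27,0.19,0],"rot":[0,0,-0.15]},{"jaw":0,"linear":[0.28,0.17,0],"rot":[0,0,-0.15]},{"jaw":0,"linear":[0.3,0.15,0],"rot":[0,0,-0.15]},{"jaw":0,"linear":[0.16,0.07,0],"rot":[0,0,-0.07]},{"jaw":0,"linear":[0,0,0],"rot":[0,0,0]}]'

```text
clock: 19.7
position: [556.4, 58.6, 370.7]
ee_rot: [[0.988, 0.152, 0.003], [0.152, -0.988, -0.001], [0.003, 0.002, -1.0]]
force: [2.5, -4.9, 3.1]
finger_gap: 0.124
```

Call:
servo_tool --steps '[{"jaw":0,"linear":[0.12,0.05,0],"rot":[0,0,-0.05]},{"jaw":0,"linear":[0.12,0.04,0],"rot":[0,0,-0.05]},{"jaw":0,"linear":[0.08,0.03,0],"rot":[0,0,-0.04]},{"jaw":0,"linear":[0.06,0.02,0],"rot":[0,0,-0.03]},{"jaw":0,"linear":[0.04,0.01,0],"rot":[0,0,-0.02]},{"jaw":0,"linear":[0,0,0],"rot":[0,0,0]},{"jaw":0,"linear":[0,0,0],"rot":[0,0,0]}]'

```text
clock: 20.58
position: [576.1, 65.4, 370.8]
ee_rot: [[0.999, 0.053, 0.002], [0.053, -0.999, -0.002], [0.001, 0.002, -1.0]]
force: [0.2, -6.7, 4.1]
finger_gap: 0.124
```

Call:
servo_tool --steps '[{"jaw":0,"linear":[0.04,0.01,0],"rot":[0,0,-0.02]},{"jaw":0,"linear":[0.04,0.01,0],"rot":[0,0,-0.02]},{"jaw":0,"linear":[0,0,0],"rot":[0,0,0]},{"jaw":0,"linear":[0,0,0],"rot":[0,0,0]}]'

```text
clock: 21.08
position: [577.6, 65.7, 370.7]
ee_rot: [[0.999, 0.033, -0.007], [0.033, -0.999, -0.004], [-0.007, 0.004, -1.0]]
force: [-12.7, -9.2, 11.6]
finger_gap: 0.126
```

The door is against its stop (12.7 N reaction). I release, lift, and move over the pump pad.

Call:
servo_tool --steps '[{"jaw":0,"linear":[-0.02,0,0],"rot":[0,0,0]},{"jaw":70,"linear":[0,0,0],"rot":[0,0,0]},{"jaw":70,"linear":[0,0,0],"rot":[0,0,0]},{"jaw":70,"linear":[0,0,0],"rot":[0,0,0]},{"jaw":70,"linear":[0,0,0.5],"rot":[0,0,0]},{"jaw":70,"linear":[0,0,0.5],"rot":[0,0,0]},{"jaw":70,"linear":[0,0,0.5],"rot":[0,0,0]},{"jaw":0,"linear":[-0.07,-0.65,0],"rot":[0,0,0]},{"jaw":0,"linear":[-0.08,-0.65,0],"rot":[0,0,0]},{"jaw":0,"linear":[-0.07,-0.65,0],"rot":[0,0,0]},{"jaw":0,"linear":[-0.08,-0.65,0],"rot":[0,0,0]},{"jaw":0,"linear":[-0.07,-0.65,0],"rot":[0,0,0]},{"jaw":0,"linear":[-0.08,-0.65,0],"rot":[0,0,0]},{"jaw":0,"linear":[-0.07,-0.65,0],"rot":[0,0,0]},{"jaw":0,"linear":[-0.08,-0.65,0],"rot":[0,0,0]},{"jaw":0,"linear":[-0.07,-0.65,0],"rot":[0,0,0]},{"jaw":0,"linear":[-0.08,-0.65,0],"rot":[0,0,0]},{"jaw":0,"linear":[0,0,0],"rot":[0,0,0]},{"jaw":0,"linear":[0,0,0],"rot":[0,0,0]}]'

```text
clock: 23.45
position: [541.7, -256.9, 444.4]
ee_rot: [[0.999, 0.032, -0.0], [0.032, -0.999, 0.001], [-0.0, -0.001, -1.0]]
force: [-0.4, 1.0, 0.7]
finger_gap: 0.001
```

```bash
python3 - <<'E'
from h import *
np.set_printoptions(precision=4,suppress=True)
s=manip.state(); print(s["position"],s["finger_gap"],s["force"])
for n in("side","top"):
    c=cam(n)
    if n=="side": save(c,"shut.png",(170,110,430,330),3)
    for lab,d in(("before",dict(np.load(n+"0.npz"))),("now",c)):
        w=cloud(d); q=w[(abs(w[...,2]-247)<6)&(w[...,0]>590)&(w[...,0]<880)&(abs(w[...,1])<180)]
        for nm,f2 in(("front",lambda t:np.percentile(t,1)),("rear",lambda t:np.percentile(t,99))):
            P=np.array([(f2(t[:,0]),y+5) for y in range(-90,80,10) for t in [q[(q[:,1]>y)&(q[:,1]<y+10)]] if len(t)])
            P=P[abs(P[:,0]-np.median(P[:,0]))<12]; print(n,lab,nm,np.polyfit(P[:,1],P[:,0],1))
    w=cloud(c); hsv=cv2.cvtColor(c["pixels"],cv2.COLOR_RGB2HSV).astype(int)
    m=(hsv[...,0]>105)&(hsv[...,0]<128)&(hsv[...,1]>90)&(w[...,0]>600)&(w[...,1]>-135)&(w[...,1]<100); p=w[m]; print("jar",len(p),np.nanmean(p,0),np.nanmax(p[:,2]) if len(p) else "")
    rm=((hsv[...,0]<6)|(hsv[...,0]>174))&(hsv[...,1]>150); p=w[rm]; print("pad",np.nanmean(p,0))
E
```

```text
[ 541.7469 -256.9448  444.3567] 0.0006802836309594891 [-0.3515  1.0302  0.6673]
side before front [ -0.0783 612.9323]
side before rear [ -0.0304 851.049 ]
side now front [ -0.0356 618.5942]
side now rear [ -0.0365 851.0936]
jar 0 [nan nan nan] 
pad [ 570.0341 -238.446   118.2432]
top before front [ -0.074  608.0481]
top before rear [ -0.0336 846.5797]
top now front [ -0.0329 614.3189]
top now rear [ -0.0326 846.4511]
jar 0 [nan nan nan] 
pad [ 520.9061 -178.9929  125.1026]<stdin>:13: RuntimeWarning: Mean of empty slice
```

View pics/shut.png

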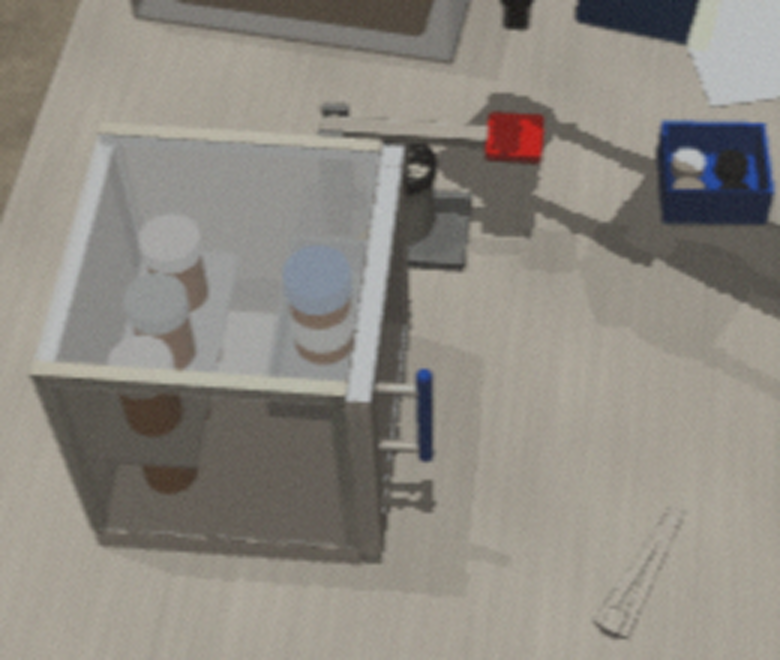

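Front and rear edges are now parallel (slopes agree within 0.001), so the door is shut, with the jar upright in the rack behind it (lid at (317,278)). Now the first stroke.

Call:
servo_tool --steps '[{"jaw":0,"linear":[0,-0.06,-0.7],"rot":[0,0,0]},{"jaw":0,"linear":[0,0,-0.8],"rot":[0,0,0]},{"jaw":0,"linear":[0,0,-0.7],"rot":[0,0,0]},{"jaw":0,"linear":[0,0,-0.3],"rot":[0,0,0]},{"jaw":0,"linear":[0.03,0,-0.3],"rot":[0,0,0]},{"jaw":0,"linear":[0.04,0,-0.3],"rot":[0,0,0]},{"jaw":0,"linear":[0.06,0,-0.3],"rot":[0,0,0]},{"jaw":0,"linear":[0.06,0,-0.2],"rot":[0,0,0]},{"jaw":0,"linear":[0,0,0],"rot":[0,0,0]},{"jaw":0,"linear":[0,0,0],"rot":[0,0,0]}]'

```text
clock: 24.8
position: [550.9, -260.2, 265.9]
ee_rot: [[0.999, 0.032, -0.002], [0.032, -0.999, 0.001], [-0.002, -0.001, -1.0]]
force: [-7.1, 2.7, 7.7]
finger_gap: -0.0
```

Call:
servo_tool --steps '[{"jaw":0,"linear":[0.02,0,-0.1],"rot":[0,0,0]},{"jaw":0,"linear":[0,0,0],"rot":[0,0,0]},{"jaw":0,"linear":[0,0,0],"rot":[0,0,0]}]'

```text
clock: 25.18
position: [551.6, -260.3, 264.2]
ee_rot: [[0.999, 0.032, -0.002], [0.032, -0.999, 0.0], [-0.002, -0.001, -1.0]]
force: [-15.6, 6.5, 26.0]
finger_gap: -0.001
```

Call:
servo_tool --steps '[{"jaw":0,"linear":[-0.06,0,0.35],"rot":[0,0,0]},{"jaw":0,"linear":[-0.06,0,0.35],"rot":[0,0,0]},{"jaw":0,"linear":[-0.06,0,0.35],"rot":[0,0,0]},{"jaw":0,"linear":[-0.03,0,0.4],"rot":[0,0,0]},{"jaw":0,"linear":[0,0,0.2],"rot":[0,0,0]},{"jaw":0,"linear":[0,0,0],"rot":[0,0,0]},{"jaw":0,"linear":[0,0,0],"rot":[0,0,0]},{"jaw":0,"linear":[0,0,0],"rot":[0,0,0]}]'

```text
clock: 26.18
position: [541.3, -260.2, 341.0]
ee_rot: [[0.999, 0.032, -0.002], [0.032, -0.999, 0.001], [-0.002, -0.001, -1.0]]
force: [-0.0, -0.2, -0.4]
finger_gap: -0.003
```

```bash
cat > pad.py <<'E'
from h import *
np.set_printoptions(precision=1,suppress=True)
s=manip.state(); print(s["position"],s["force"])
for n in("side","top"):
    c=cam(n); w=cloud(c); hsv=cv2.cvtColor(c["pixels"],cv2.COLOR_RGB2HSV).astype(int)
    m=((hsv[...,0]<6)|(hsv[...,0]>174))&(hsv[...,1]>150)&(abs(w[...,0]-540)<50)&(abs(w[...,1]+260)<50)&(w[...,2]<165); p=w[m]; print(n,"pad",len(p),np.nanmean(p,0),np.nanpercentile(p[:,2],90))
E
python3 pad.py
```

```text
[ 541.3 -260.2  341. ] [-0.  -0.2 -0.4]
side pad 249 [ 541.  -254.4  142.3] 145.48013835193586
top pad 107 [ 526.  -254.5  143.1] 145.7699350111137
```

Call:
servo_tool --steps '[{"jaw":0,"linear":[0,0,-0.4],"rot":[0,0,0]},{"jaw":0,"linear":[0.05,0,-0.35],"rot":[0,0,0]},{"jaw":0,"linear":[0.05,0,-0.3],"rot":[0,0,0]},{"jaw":0,"linear":[0.06,0,-0.3],"rot":[0,0,0]},{"jaw":0,"linear":[0.05,0,-0.22],"rot":[0,0,0]},{"jaw":0,"linear":[0,0,0],"rot":[0,0,0]},{"jaw":0,"linear":[0,0,0],"rot":[0,0,0]}]'

```text
clock: 27.15
position: [550.8, -260.4, 264.5]
ee_rot: [[0.999, 0.032, -0.005], [0.032, -0.999, 0.001], [-0.005, -0.001, -1.0]]
force: [-11.8, 1.4, 16.7]
finger_gap: -0.007
```

Call:
servo_tool --steps '[{"jaw":0,"linear":[-0.06,0,0.35],"rot":[0,0,0]},{"jaw":0,"linear":[-0.06,0,0.35],"rot":[0,0,0]},{"jaw":0,"linear":[-0.06,0,0.35],"rot":[0,0,0]},{"jaw":0,"linear":[-0.03,0,0.35],"rot":[0,0,0]},{"jaw":0,"linear":[0,0,0.17],"rot":[0,0,0]},{"jaw":0,"linear":[0,0,0],"rot":[0,0,0]},{"jaw":0,"linear":[0,0,0],"rot":[0,0,0]},{"jaw":0,"linear":[0,0,0],"rot":[0,0,0]}]'

```text
clock: 28.15
position: [541.4, -260.2, 341.2]
ee_rot: [[0.999, 0.032, -0.001], [0.032, -0.999, 0.001], [-0.001, -0.001, -1.0]]
force: [0.1, 0.5, -0.0]
finger_gap: -0.002
```

Call:
servo_tool --steps '[{"jaw":0,"linear":[0,0,-0.4],"rot":[0,0,0]},{"jaw":0,"linear":[0.05,0,-0.35],"rot":[0,0,0]},{"jaw":0,"linear":[0.05,0,-0.3],"rot":[0,0,0]},{"jaw":0,"linear":[0.06,0,-0.3],"rot":[0,0,0]},{"jaw":0,"linear":[0.05,0,-0.22],"rot":[0,0,0]},{"jaw":0,"linear":[0,0,0],"rot":[0,0,0]},{"jaw":0,"linear":[0,0,0],"rot":[0,0,0]}]'

```text
clock: 29.02
position: [550.8, -260.4, 264.4]
ee_rot: [[0.999, 0.032, -0.005], [0.032, -0.999, 0.001], [-0.005, -0.001, -1.0]]
force: [-12.7, 1.6, 18.3]
finger_gap: -0.003
```

Call:
servo_tool --steps '[{"jaw":0,"linear":[-0.06,0,0.35],"rot":[0,0,0]},{"jaw":0,"linear":[-0.06,0,0.35],"rot":[0,0,0]},{"jaw":0,"linear":[-0.06,0,0.35],"rot":[0,0,0]},{"jaw":0,"linear":[-0.03,0,0.35],"rot":[0,0,0]},{"jaw":0,"linear":[0,0,0.17],"rot":[0,0,0]},{"jaw":0,"linear":[0,0,0],"rot":[0,0,0]},{"jaw":0,"linear":[0,0,0],"rot":[0,0,0]},{"jaw":0,"linear":[0,0,0],"rot":[0,0,0]}]'

```text
clock: 30.02
position: [541.4, -260.2, 341.2]
ee_rot: [[0.999, 0.032, -0.001], [0.032, -0.999, 0.001], [-0.001, -0.001, -1.0]]
force: [-1.4, 0.3, 0.6]
finger_gap: -0.002
```

Call:
servo_tool --steps '[{"jaw":0,"linear":[-0.3,0,0.7],"rot":[0,0,0]},{"jaw":0,"linear":[-0.5,0,0.8],"rot":[0,0,0]},{"jaw":0,"linear":[-0.5,0,0.6],"rot":[0,0,0]},{"jaw":0,"linear":[-0.5,0,0],"rot":[0,0,0]},{"jaw":0,"linear":[0,0,0],"rot":[0,0,0]},{"jaw":0,"linear":[0,0,0],"rot":[0,0,0]}]'

```text
clock: 30.78
position: [451.9, -260.3, 446.5]
ee_rot: [[0.999, 0.032, -0.0], [0.032, -0.999, 0.001], [-0.0, -0.001, -1.0]]
force: [0.1, 0.8, 0.1]
finger_gap: 0.001
```

```bash
python3 - <<'E'
exec(open("pad.py").read())
c=cam("side"); save(c,"end.png",(170,100,490,420),1.8)
E
```

```text
[ 451.9 -260.3  446.5] [0.1 0.8 0.1]
side pad 269 [ 541.1 -256.4  142.7] 145.66473351568686
top pad 366 [ 538.1 -260.3  143. ] 146.23901847986787
```

View pics/end.png

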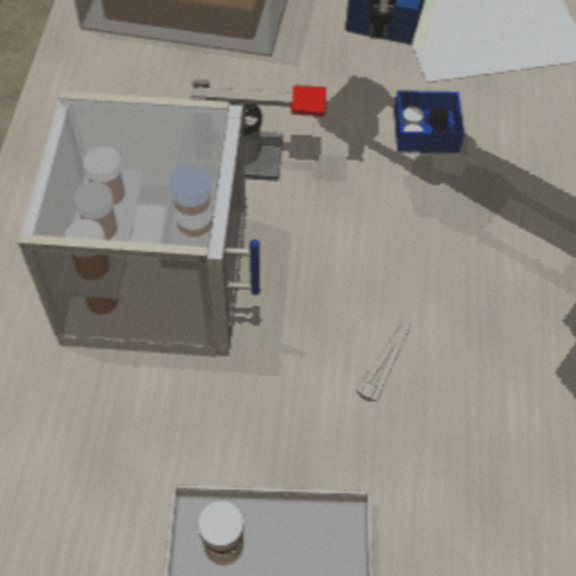

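The final view shows the door shut with the jar upright behind it, lid at (190,186). The lever is up, and the white jar, tweezers and cap tub look undisturbed.

```bash
python3 -c "
from bench import manip
print(manip.finish_job())"
```

```text
the job is handed in; nothing more can be done
None
```

The job is done and handed in at about 31 s of the 72 s allowed. I opened the door to about 1.51 rad by its blue handle and stood the blue-lidded jar upright in the rack. I then closed the door gently, at roughly 0.6 rad/s, and made three full pump strokes.

**Last checks**
- **Door:** the front and rear cabinet edges were parallel to within about 0.001 rad before pumping, so the door was shut. The final picture still shows it closed.
- **Jar:** it measured about 2 mm from the rack centre with its lid top at z = 219 mm, which puts it on the rack floor. After the door closed, only the picture shows it, and it looks upright.
- **Pump lever:** all three strokes ended at the lever's stop, with 17 to 26 N on the pad. The pad was measured back at its 143 mm rest height after the first stroke and at the end. After the second stroke, I judged the lever up only from the tool lifting clear with no force on it.
- **Bystanders:** the white jar, tweezers and cap tub look unmoved in the final picture. I did not measure them again.

No check failed. The two cameras disagreed by 3 to 5 mm, so I used their average.

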